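# Load square spacers into the inspection clamp

### The arm

A 6-joint arm with a two-finger parallel gripper is mounted at the origin on the work surface. World frame = base frame: x ahead of the robot, y to its left, z up, the work surface at z = 0. Lengths are in mm, angles in rad, forces in N, time in s.
With the tool pointing down it reaches from about 300 to 850 mm from the base axis. Payload 5.4 kg.
Tool frame: the origin (TCP) lies at the very end of the fingers, on their centre line; the grasp point (between the pads) lies 19 mm behind it; z points along the fingers, y is the line along which they close (so a half turn about z gives the same grasp; the last joint's range is limited). The gripper opens to 85 mm and grips with 20 to 120 N. Pads are 22 mm wide; open, the fingers measure 114 mm over their backs; the gripper's body (76 mm by 85 mm) begins 54 mm behind the grasp point. The pads swing forward as they close: fully open they stand 13 mm farther back than shut.
Start: joints at [1.117, 0.158, 1.597, -0, 1.386, -0.21], TCP at [138.812, 557.976, 231.299] pointing down, gripper open.
Joint ranges: [-2.91, 2.91], [-0.94, 2.29], [0.18, 2.7], [-1.29, 4.43], [0.17, 2.64], [-3, 3]. Speed limits (rad/s): [2.57, 2.57, 3.14, 3.14, 3.14, 3.14].

### API

Orientations are given as [roll, pitch, yaw] about the fixed x, y, z axes, in that order (R = Rz(yaw) Ry(pitch) Rx(roll)).
In Python, from workcell import bot, fingers, imaging, ticket gives the robot as it stands. Calls block until the motion is done:
- bot.movep(position, orientation): joint-space move of the TCP to a pose.
- bot.move_l(position, feed=150, rotation=None, force_limit=None): straight line of the TCP; rotation=None keeps the orientation; feed is the mean speed in mm/s. With force_limit (N) it stops when the force on the tool has changed by that much, and returns True; else False.
- bot.set_joints(angles): joint-space move.
- fingers.set_gripper(opening, strength=None): finger opening in mm; strength is the grip in N (None keeps the last); returns when the fingers have stopped.
- bot.dwell(seconds).
- bot.ik(position, orientation): joint angles nearest the present ones, or None.
- bot.get_obs(): the state.
- imaging.snapshot(name): name is "scene" or "top"; returns a dict with "image" (400x640x3 uint8, red, green, blue), "camera_matrix" (3x3 intrinsics, pixels), "extrinsics" (4x4, takes a point from camera to world coordinates). Camera axes: x right, y down, z forward; pixel columns grow to the right and rows downward; lengths in mm; the calibration is good to about 2 mm. A picture is of the moment at which its call begins. There is no depth.
A pose or a line that the arm cannot do raises bot.MotionError and nothing moves.
- ticket.hand_in(): hands the job in; it is judged then, once.
The state is a dict: "clock": time; "joint_positions": joint angles; "qd": joint speeds; "joint_torque": joint torques, N m; "eef_pos": TCP position; "eef_rot": TCP orientation; "wrist_force": force on the tool from outside, world axes, zero at the start; "torque": the same for the moment, N m; "finger_gap": finger opening in mm; "gripper_force": force on a finger pad.
Only numpy, scipy, OpenCV 4.12 (cv2) and the standard library are available. Lean on these libraries where they do the work, as an engineer would, in place of code of your own. Each camera call takes 0.05 s, during which the arm holds its last target. There are 200 camera calls.

### The job

Swing the fixture's cam lever fully over to open the clamp, take the dark setting block out of the slot and put it in the blue tote, and stand every square spacer upright in the slot, the tipped ones too, turned so that their flats sit square between the jaws and they rest on the slot floor. Then, with all of them in, swing the lever fully back to close the clamp; leave the bottle, screwdriver and pot where they are.

Things in the scene. Friction and masses are not known exactly. Their poses are not given: they have to be found in the camera images.
- fixture: fixed aluminium clamping fixture; origin at its underside on the bench, under the middle of the slot; y runs along the slot, x across it, z up. Base plate 90 mm (x), from y = -180 to +120 mm, 12 mm thick. On it a fixed rail (+x side), a moving dark jaw (-x side) and two end stops bound the slot; all are 12 to 14 mm thick with tops at z = 26 mm
- slot (a point): middle of the slot floor, axes as the fixture's. Fixed rail's inner face at x = +15.75 mm; jaw's inner face at x = -15.75 mm closed, -19.25 mm open: 31.5 mm wide closed, 35 mm open, 14 mm deep. It is 202 mm long with no marked stations, room for four spacers with gaps between them; their centres belong within 90 mm of the middle along y, 33 mm above this floor
- lever (a joint): cam lever at the fixture's -y end, moves the jaw; 0 = closed, leaning 0.6 rad to the fixture's -x; 1.2 = fully open, leaning 0.6 rad to its +x; starts closed or nearly; stays where it is left; about 2 to 4 N pushes it over
- pivot (a point): lever's pivot, its axis along the fixture's y, 38 mm above the bench, between two cheeks 30 mm long in x whose tops are 48 mm above the bench
- lever_tip (a point): centre of the lever's black ball, 20 mm across, 75 mm from the pivot on a steel arm 10 mm thick
- block: dark anodised aluminium setting block, 30 mm (x) by 60 mm (y) by 45 mm (z), 0.3 kg, with two black marks on top; origin at its centre; starts in the slot with its 60 mm side along the slot
- tote: fixed blue open tote, 160 mm (x) by 150 mm (y) outside, 45 mm high, walls and floor 4 mm; origin at the centre of its underside
- spacer1: bare aluminium square spacer, a bar 30 x 30 mm in section and 66 mm long, 0.16 kg, with a dark bore mark on each end; origin at its centre, z along its length (either end may be up), x and y square to its long flats; starts lying on one flat on the thin green mat (340 mm square) on the bench to the left of the fixture (None when absent)
- spacer2: bare aluminium square spacer, a bar 30 x 30 mm in section and 66 mm long, 0.16 kg, with a dark bore mark on each end; origin at its centre, z along its length (either end may be up), x and y square to its long flats; starts lying on one flat on the thin green mat (340 mm square) on the bench to the left of the fixture (None when absent)
- spacer3: bare aluminium square spacer, a bar 30 x 30 mm in section and 66 mm long, 0.16 kg, with a dark bore mark on each end; origin at its centre, z along its length (either end may be up), x and y square to its long flats; starts lying on one flat on the thin green mat (340 mm square) on the bench to the left of the fixture (None when absent)
- spacer4: bare aluminium square spacer, a bar 30 x 30 mm in section and 66 mm long, 0.16 kg, with a dark bore mark on each end; origin at its centre, z along its length (either end may be up), x and y square to its long flats; starts standing on the thin green mat (340 mm square) on the bench to the left of the fixture (None when absent)
- bottle: bystander: small white bottle, 44 mm across, 110 mm tall, origin under its centre
- driver: bystander: screwdriver lying to the right of the fixture
- pot: bystander: small grey plastic pot, 60 mm across, 50 mm high, origin under its centre
Mind the look-alikes: they are no part of the job. What is shaped like the spacer3 but brown is not meant.

How it is judged:
By the outcome, as a careful person would: the job done as asked, in the order asked, and still so for the second after the job is handed in, with the robot touching nothing.
Of spacer1, spacer2, spacer3, spacer4 only 3 to 4 are there at a start; the rules pass over those that are not, and their reading is None.
At some moment in a run one of spacer1, spacer2, spacer3, spacer4 may be knocked a few centimetres aside while the robot is not near it.
Once in a run the grip may slacken for a moment while it holds something.
It also fails if it takes over 210 s, if anything falls off the work surface, if the arm or the gripper's body presses on something with over 40 N, if the wrist force passes 120 N, or if a joint passes its speed limit or range.

## Working session

There is one attempt and no reset: what is moved stays moved. The work goes in short steps, each a Python script; the robot and the scene stay as the last script left them, time stands still between calls to the robot, and variables do not carry over. Pictures are saved under pics/ and viewed, at most 14 in all, crops included, and the job is handed in when it is done.

```bash
mkdir -p pics; ls; cat > h.py <<'E'
import numpy as np, cv2
from workcell import bot, fingers, imaging, ticket
def snap(cam,name,crop=None,scale=1):
    s=imaging.snapshot(cam); im=s["image"]
    cv2.imwrite(f"raw_{cam}.png",im[:,:,::-1]); np.savez(f"cal_{cam}.npz",K=s["camera_matrix"],E=s["extrinsics"])
    save(im,name,crop,scale)
def save(im,name,crop=None,scale=1):
    if crop: c0,r0,c1,r1=crop; im=im[r0:r1,c0:c1]
    cv2.imwrite(f"pics/{name}.png",cv2.resize(im,None,fx=scale,fy=scale,interpolation=cv2.INTER_CUBIC)[:,:,::-1])
def world(cam,u,v,z):
    d=np.load(f"cal_{cam}.npz"); E=d["E"]; r=E[:3,:3]@np.linalg.inv(d["K"])@[u,v,1.]; o=E[:3,3]
    return o+r*(z-o[2])/r[2]
def pix(cam,p):
    d=np.load(f"cal_{cam}.npz"); c=np.linalg.inv(d["E"])@np.append(p,1.); q=d["K"]@c[:3]; return q[:2]/q[2]
E
python3 - <<'E'
from h import *
snap("top","top0",None,1.25); snap("scene","scene0",None,1.25)
for c in("top","scene"):
    d=np.load(f"cal_{c}.npz"); print(d["K"].round(1).tolist(),d["E"].round(3).tolist())
o=bot.get_obs(); print({k:np.round(v,2) for k,v in o.items()})
E
```

```text
pics
[[401.7, 0.0, 321.2], [0.0, 401.7, 200.3], [0.0, 0.0, 1.0]] [[0.011, -0.998, 0.058, 451.464], [-1.0, -0.011, 0.006, 14.755], [-0.006, -0.058, -0.998, 1487.241], [0.0, 0.0, 0.0, 1.0]]
[[400.5, 0.0, 319.8], [0.0, 400.5, 200.5], [0.0, 0.0, 1.0]] [[-0.468, 0.709, -0.528, 1112.988], [0.884, 0.379, -0.274, 335.241], [0.006, -0.595, -0.804, 997.941], [0.0, 0.0, 0.0, 1.0]]
{'clock': np.float64(0.1), 'joint_positions': array([ 1.12,  0.16,  1.6 ,  0.  ,  1.39, -0.21]), 'qd': array([-0., -0., -0., -0., -0., -0.]), 'joint_torque': array([ -0.  , -39.7 , -33.23,  -0.  ,   0.  ,  -0.  ]), 'eef_pos': array([138.56, 557.48, 230.39]), 'eef_rot': array([-3.14, -0.  ,  2.9 ]), 'wrist_force': array([ 0.1 , -0.6 ,  0.34]), 'torque': array([-0.05,  0.  , -0.03]), 'gripper_force': np.float64(0.0), 'finger_gap': np.float64(85.49)}
```

View pics/top0.png

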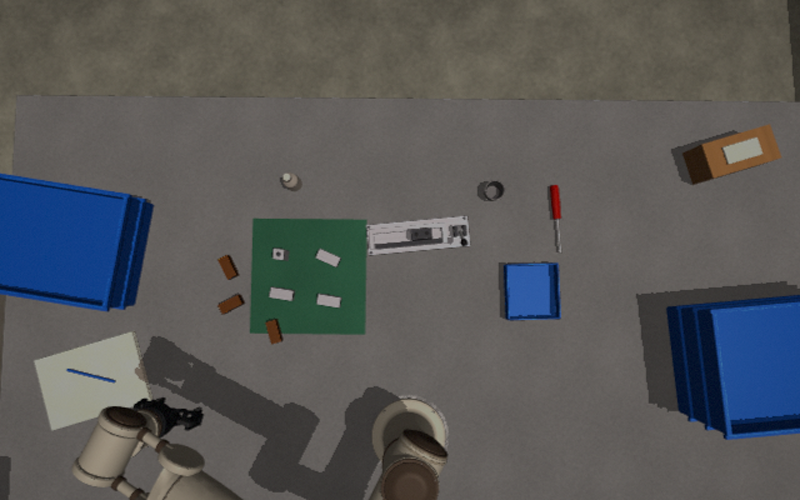

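View pics/scene0.png

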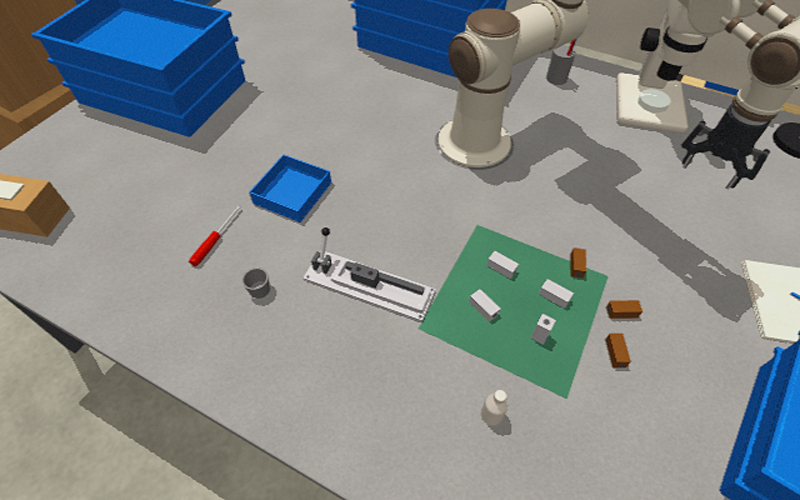

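Top view (1.25x): the candidates on the mat are bare spacers at (278,254) standing, and (328,257), (281,294), (328,300) lying. Brown look-alikes sit at (228,267), (231,303), (274,330) and are excluded. The fixture spans (368..470,235), with the lever at its right end and the tote at (531,291). Next is a close crop.

```bash
python3 - <<'E'
from h import *
im=cv2.imread("raw_top.png")[:,:,::-1]
save(im,"crop_top",(195,165,385,285),4.2)
im=cv2.imread("raw_scene.png")[:,:,::-1]
save(im,"crop_scene",(235,170,495,290),3.07)
E
```

```text
(no output)
```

View pics/crop_top.png

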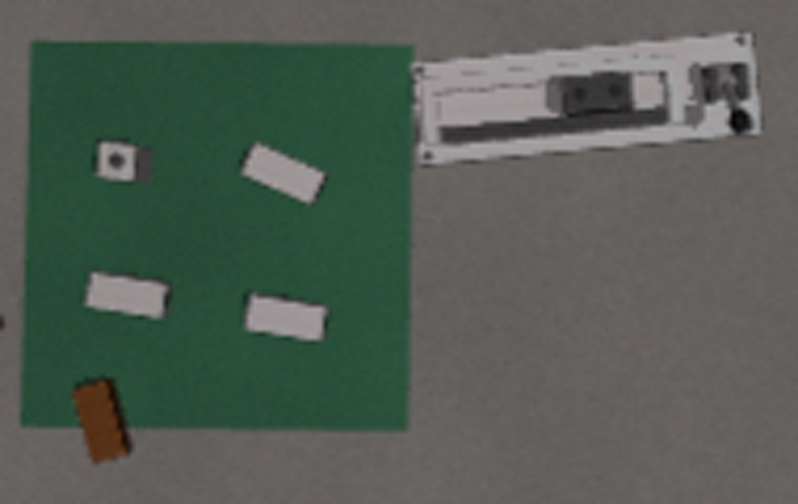

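View pics/crop_scene.png

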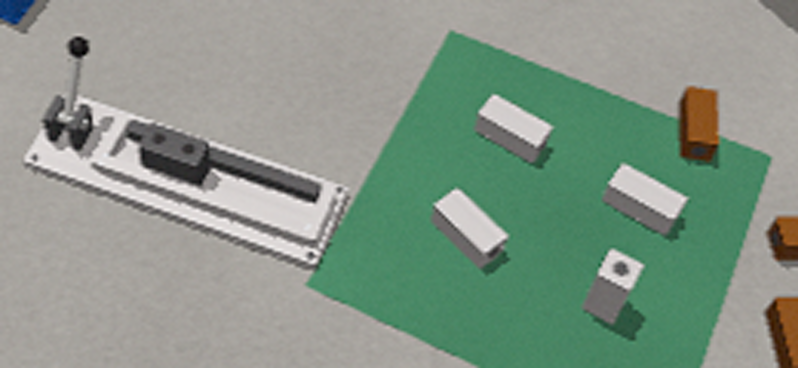

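The crop shows four bare spacers, one standing at (117,161) and three lying at (284,173), (127,295) and (286,317). The brown piece at (100,420) is a look-alike. The lever ball is at (739,121), which is closed. I'll solve the poses and check the tilted-grasp reachability.

```bash
python3 - <<'E'
from h import *
from scipy.optimize import least_squares
ct=lambda u,v:(195+u/4.2-.5,165+v/4.2-.5); cs=lambda u,v:(235+u/3.07-.5,170+v/3.07-.5)
L=[("top",ct(413,63),(45,120,12)),("top",ct(752,33),(45,-180,12)),("top",ct(761,132),(-45,-180,12)),("top",ct(422,165),(-45,120,12)),
("scene",cs(24,160),(45,-180,8)),("scene",cs(317,262),(45,120,10)),("scene",cs(347,188),(-45,120,12))]
def P(t,l): c,s=np.cos(t[2]),np.sin(t[2]); return np.array([t[0]+c*l[0]-s*l[1],t[1]+s*l[0]+c*l[1],l[2]])
f=lambda t,c=None:np.concatenate([pix(cam,P(t,l))-p for cam,p,l in L if c in(None,cam)])
for c in("top","scene",None):
    r=least_squares(lambda t:f(t,c),[550,0,.1]); print(c,r.x.round(3),r.fun.round(1))
t=r.x; np.save("fix.npy",t)
def inv(w): c,s=np.cos(t[2]),np.sin(t[2]); d=w[:2]-t[:2]; return np.array([c*d[0]+s*d[1],-s*d[0]+c*d[1]])
print("ball",inv(world("top",*ct(739,121),100)),"scene",inv(world("scene",*cs(78,46),100)))
print("block",inv(world("top",*ct(596,92),57)), "slot", inv(world("top",*ct(440,100),26)),inv(world("top",*ct(668,75),26)))
im=cv2.imread("raw_top.png"); big=cv2.resize(im,None,fx=6,fy=6,interpolation=cv2.INTER_CUBIC)
m=((big.min(2)>110)).astype(np.uint8); m[:,:200*6]=0; m[:,294*6:]=0; m[:170*6]=0; m[270*6:]=0
for c in cv2.findContours(m,cv2.RETR_EXTERNAL,cv2.CHAIN_APPROX_NONE)[0]:
    if cv2.contourArea(c)<1000: continue
    (u,v),_,_=cv2.minAreaRect(c); B=cv2.boxPoints(cv2.minAreaRect(c))/6-.42
    z=31 if cv2.contourArea(c)>2500 else 67
    W=np.array([world("top",*b,z)[:2] for b in B]); e=W[1]-W[0],W[2]-W[1]; n=[np.linalg.norm(x) for x in e]; l=e[int(np.argmax(n))]
    print("sp",W.mean(0).round(1),np.round(n,1),"yaw",np.degrees(np.arctan2(l[1],l[0])).round(1),cv2.contourArea(c))
d=cv2.cvtColor(im,cv2.COLOR_BGR2HSV); m=(d[:,:,0]>105)&(d[:,:,0]<125)&(d[:,:,1]>150); m[:,:390]=0; m[:,460:]=0; m[:205]=0; m[260:]=0
v,u=np.nonzero(m); a=world("top",u.min(),v.min(),45)[:2],world("top",u.max()+0,v.max(),45)[:2]; print("tote",a,(a[0]+a[1])/2)
# reach test
from scipy.spatial.transform import Rotation as R
yf=t[2]
for y in (78,26,-26,-78):
  for tilt in(-60,-45,-30,0,30,45,60):
    out=[]
    for k in(0,np.pi):
      Rm=R.from_euler('x',tilt,degrees=True) # tilt about x after
      Rt=R.from_euler('z',yf)*Rm*R.from_euler('xyz',[np.pi,0,np.pi/2+k])
      p=P(t,(0,y,50)); p=p-Rt.as_matrix()[:,2]*-19
      try: q=bot.ik(p,Rt.as_euler('xyz')); out.append(None if q is None else np.round(q,1).tolist())
      except Exception as e: out.append(str(e))
    print(y,tilt,out)
E
```

```text
top [5.80133e+02 6.50100e+00 1.03000e-01] [-0.2  0.   0.  -0.3  0.3  0.3 -0.2 -0. ]
scene [5.76419e+02 6.62400e+00 1.00000e-01] [-0.1  0.1 -0.5  0.7  0.7 -0.9]
None [5.78317e+02 6.67600e+00 1.04000e-01] [-0.2  0.5 -0.   0.1  0.3  0.8 -0.2  0.5 -0.5  0.8 -0.7  1.1  0.4 -0.5]
ball [ -36.26481619 -150.17779285] scene [ -41.21674033 -152.58078613]
block [  2.40924204 -36.92100406] slot [10.84759217 97.4759948 ] [  14.12086897 -101.89525063]
sp [388.7 234.6] [29.6 65.9] yaw -98.8 4933.0
sp [406.9 372.3] [29.5 65.7] yaw -98.4 4845.0
sp [513.3 239.1] [29.6 66.1] yaw -113.2 4919.5
sp [520.5 374.3] [30.4 28.6] yaw -0.3 2217.5
tote (array([ 499.63005197, -269.7389624 ]), array([ 344.58176905, -426.15866574])) [ 422.10591051 -347.94881407]
78 -60 [[0.4, 0.8, 1.5, -1.0, 1.4, 0.7], [0.4, 0.8, 1.5, -1.0, 1.4, -2.4]]
78 -45 [[0.3, 0.6, 1.6, -0.8, 1.2, 0.6], [0.3, 0.6, 1.6, -0.8, 1.2, -2.5]]
78 -30 [[0.2, 0.5, 1.7, -0.6, 1.1, 0.4], [0.2, 0.5, 1.7, -0.6, 1.1, -2.7]]
78 0 [[-0.1, 0.4, 1.7, -0.0, 1.0, -0.2], [-0.1, 0.4, 1.7, -0.0, 1.0, 3.0]]
78 30 [[-0.3, 0.5, 1.7, 0.5, 1.2, -0.7], [-0.3, 0.5, 1.7, 0.5
[... 1038 characters left out ...]
 1.6, 0.5, 1.3, 2.4]]
-26 45 [[-0.5, 0.7, 1.5, 0.6, 1.5, -0.9], [-0.5, 0.7, 1.5, 0.6, 1.5, 2.3]]
-26 60 [[-0.6, 0.8, 1.4, 0.7, 1.7, -0.9], [-0.6, 0.8, 1.4, 0.7, 1.7, 2.2]]
-78 -60 [[0.1, 0.7, 1.7, -1.2, 1.2, 0.7], [0.1, 0.7, 1.7, -1.2, 1.2, -2.4]]
-78 -45 [[0.0, 0.6, 1.7, -1.0, 1.0, 0.5], [0.0, 0.6, 1.7, -1.0, 1.0, -2.6]]
-78 -30 [[-0.1, 0.5, 1.7, -0.7, 0.9, 0.2], [-0.1, 0.5, 1.7, -0.7, 0.9, -2.9]]
-78 0 [[-0.3, 0.4, 1.7, 0.0, 1.0, -0.4], [-0.3, 0.4, 1.7, 0.0, 1.0, 2.7]]
-78 30 [[-0.5, 0.6, 1.5, 0.4, 1.4, -0.8], [-0.5, 0.6, 1.5, 0.4, 1.4, 2.3]]
-78 45 [[-0.6, 0.7, 1.5, 0.6, 1.5, -0.9], [-0.6, 0.7, 1.5, 0.6, 1.5, 2.2]]
-78 60 [[-0.7, 0.9, 1.4, 0.7, 1.7, -0.9], [-0.7, 0.9, 1.4, 0.7, 1.7, 2.2]]
```

```bash
cat >> h.py <<'E'
from scipy.spatial.transform import Rotation as R
t=np.load("fix.npy")
def P(lx,ly,z): c,s=np.cos(t[2]),np.sin(t[2]); return np.array([t[0]+c*lx-s*ly,t[1]+s*lx+c*ly,z])
def inv(w): c,s=np.cos(t[2]),np.sin(t[2]); d=np.array(w)[:2]-t[:2]; return np.array([c*d[0]+s*d[1],-s*d[0]+c*d[1],w[2] if len(w)>2 else 0])
def rot(spin=90,tilt=0):  # spin 90: closes along fixture x; tilt about fixture x
    return (R.from_euler('z',t[2])*R.from_euler('x',tilt,degrees=True)*R.from_euler('xyz',[180,0,spin],degrees=True)).as_euler('xyz')
def st(tag=""):
    o=bot.get_obs(); print(tag,"t%.1f"%o["clock"],"loc",inv(o["eef_pos"]).round(1),"F",np.round(o["wrist_force"],1),"gap%.1f gf%.0f"%(o["finger_gap"],o["gripper_force"]))
E
python3 - <<'E'
from h import *
fingers.set_gripper(0)
bot.movep(P(-80,-151,200),rot(0)); bot.move_l(P(-80,-151,86),250); st()
print(bot.move_l(P(32,-151,86),80,force_limit=15)); st()
bot.move_l(P(0,-151,86),150); bot.move_l(P(0,-151,220),250)
snap("scene","s1",(200,140,400,290),4); st()
E
```

```text
t4.3 loc [ -79.3 -151.2   87. ] F [ 0.7 -0.1  0.2] gap0.2 gf0
True
 t5.5 loc [  19.8 -150.6   84.9] F [-4.5 -0.9  7.1] gap-0.2 gf4
 t6.5 loc [  -0.9 -150.3  217.3] F [-0.4 -0.2 -0.6] gap-0.3 gf0
```

View pics/s1.png

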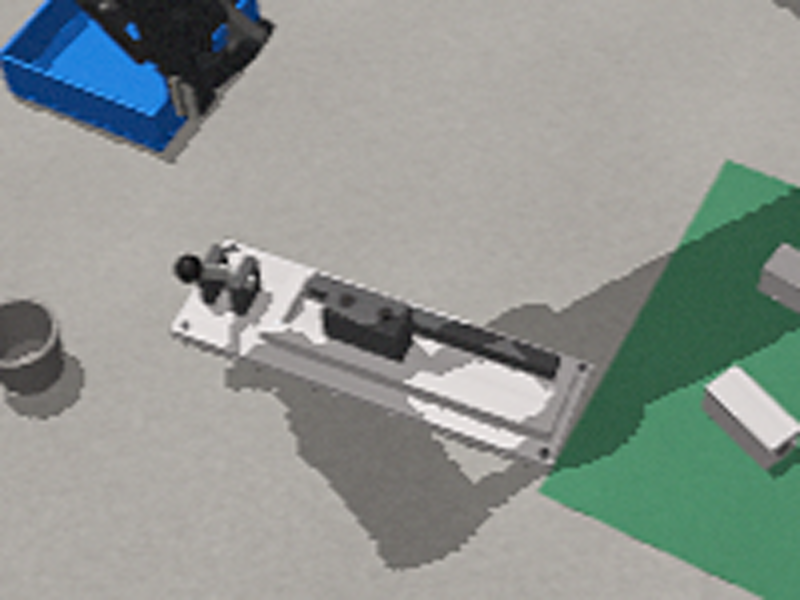

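The lever now leans to +x, with the ball at (187,268) in the crop. I'll confirm its angle numerically, then grip the block and use it to probe the slot walls for a precise centre line and yaw.

```bash
python3 - <<'E'
from h import *
for a in(0.4,.5,.6): print(a,pix("scene",P(75*np.sin(a),-151,38+75*np.cos(a))),"obs",(246.3,206.5))
fingers.set_gripper(60)
bot.movep(P(0,-37,150),rot(90)); print(bot.move_l(P(0,-37,33),150,force_limit=15)); st("down")
fingers.set_gripper(20,60); st("grip")
o0=inv(bot.get_obs()["eef_pos"])
print(bot.move_l(P(0,-37,38),40)); st("lift5")
res=[]
def probe(y):
    c=0; bot.move_l(P(c,y,38),60); x=[]
    for s in(-1,1):
        h=bot.move_l(P(s*8,y,38),15,force_limit=8); x.append(inv(bot.get_obs()["eef_pos"])[0]); st(f"probe {s} {h}")
        bot.move_l(P(c,y,38),30)
    print(y,np.round(x,2),"mid",round(sum(x)/2,2),"span",round(x[1]-x[0],2)); return sum(x)/2
probe(-50); probe(50)
E
```

```text
0.4 [248.47660777 201.46483516] obs (246.3, 206.5)
0.5 [247.48191247 203.99167509] obs (246.3, 206.5)
0.6 [246.5807669  206.56470617] obs (246.3, 206.5)
False
down t9.3 loc [  0.9 -37.4  34.1] F [ 0.5 -0.2  0.8] gap60.1 gf0
grip t9.7 loc [  1.1 -37.4  34.4] F [0.5 0.8 6. ] gap28.9 gf61
False
lift5 t9.9 loc [ -0.5 -36.8  37.6] F [-0.7  0.1 -2.2] gap29.0 gf59
probe -1 True t10.7 loc [ -2.6 -49.9  37.9] F [ 1.9 -0.3 -1.3] gap28.8 gf61
probe 1 True t11.3 loc [  1.7 -49.4  36.5] F [ 0.5  0.2 -2.7] gap28.8 gf61
-50 [-2.63  1.72] mid -0.46 span 4.36
probe -1 True t13.8 loc [-2.5 49.8 38.1] F [ 3.6  0.5 -0.5] gap28.9 gf61
probe 1 True t14.4 loc [ 1.9 50.3 36.5] F [-0.6 -0.5 -3.4] gap28.7 gf62
50 [-2.45  1.88] mid -0.29 span 4.33
```

```bash
python3 - <<'E'
from h import *
bot.move_l(P(0,50,170),150); st("lifted")
bot.movep([422,-348,170],rot(90)); st("over tote")
print(bot.move_l([422,-348,26],100,force_limit=10)); st("down")
fingers.set_gripper(50); bot.move_l([422,-348,200],250)
bot.movep([380,0,330],rot(90))
snap("top","t2",(190,150,450,290),3); st()
im=cv2.imread("raw_top.png"); big=cv2.resize(im,None,fx=6,fy=6,interpolation=cv2.INTER_CUBIC)
m=((big.min(2)>110)).astype(np.uint8); m[:,:200*6]=0; m[:,294*6:]=0; m[:170*6]=0; m[270*6:]=0
for c in cv2.findContours(m,cv2.RETR_EXTERNAL,cv2.CHAIN_APPROX_NONE)[0]:
    if cv2.contourArea(c)<1000: continue
    B=cv2.boxPoints(cv2.minAreaRect(c))/6-.42
    W=np.array([world("top",*b,31)[:2] for b in B]); print("sp",W.mean(0).round(1),cv2.contourArea(c))
E
```

```text
lifted t15.7 loc [ -0.9  50.2 168.6] F [ 0.2 -0.1 -2.7] gap28.9 gf61
over tote t17.3 loc [-191.5 -335.8  169.9] F [ 0.1  0.6 -2.8] gap28.8 gf61
True
down t18.7 loc [-192.4 -336.1   26.4] F [-0.5  0.6  5.8] gap28.7 gf62
 t21.4 loc [-197.9   13.2  329.3] F [0.1 0.4 0.5] gap50.0 gf0
sp [388.6 233.9] 4780.0
sp [406.9 372.4] 4834.5
sp [513.4 238.9] 3142.5
sp [522.3 383.4] 2216.0
```

View pics/t2.png

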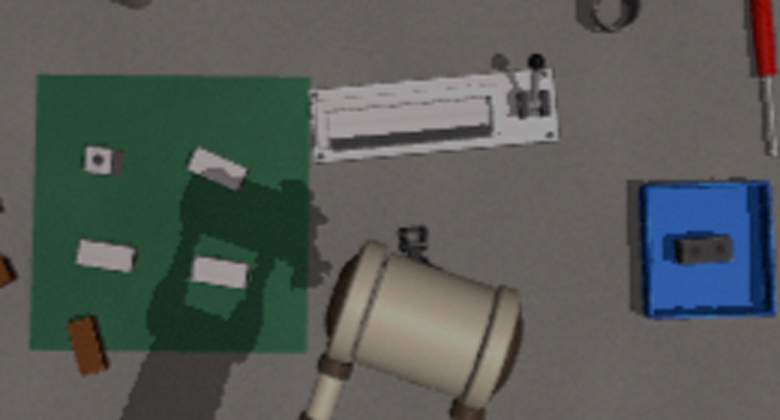

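The block is in the tote at (704,250), the slot is empty, and the lever is over. Next is the first lying spacer. I grip with the tool tilted 45° along the bar, roll 90° about the closing axis, and lower it into the -y station.

```bash
cat >> h.py <<'E'
def find(z=31):
    s=imaging.snapshot("top"); im=s["image"]; cv2.imwrite("raw_top.png",im[:,:,::-1])
    big=cv2.resize(im,None,fx=6,fy=6,interpolation=cv2.INTER_CUBIC)
    m=(big.min(2)>105).astype(np.uint8); m[:,:200*6]=0; m[:,291*6:]=0; m[:170*6]=0; m[270*6:]=0
    out=[]
    for c in cv2.findContours(m,cv2.RETR_EXTERNAL,cv2.CHAIN_APPROX_NONE)[0]:
        A=cv2.contourArea(c)
        if A<1000: continue
        B=cv2.boxPoints(cv2.minAreaRect(c))/6-.42; z=31 if A>3000 else 67
        W=np.array([world("top",*b,z)[:2] for b in B]); e=[W[1]-W[0],W[2]-W[1]]; n=[np.linalg.norm(x) for x in e]; l=e[int(np.argmax(n))]
        psi=(np.degrees(np.arctan2(l[1],l[0]))-90+90)%180-90
        out.append((W.mean(0),psi,A)); print("sp",W.mean(0).round(1),"psi",psi.round(1),"dims",np.round(n,1))
    return out
ZG=26.; S=12.; MAT=1.
def wrot(psi,tilt,spin=90): return (R.from_euler('z',psi,degrees=True)*R.from_euler('x',tilt,degrees=True)*R.from_euler('xyz',[180,0,spin],degrees=True))
def tcp(g,r): return np.array(g)+19*r.as_matrix()[:,2]
def pick(W,psi):
    r=wrot(psi,45); u=np.array([-np.sin(np.radians(psi)),np.cos(np.radians(psi))])
    g=np.append(np.array(W)-S*u,ZG); fingers.set_gripper(52)
    bot.movep(tcp(g+[0,0,120],r),r.as_euler('xyz')); bot.move_l(tcp(g+[0,0,15],r),200)
    h=bot.move_l(tcp(g,r),50,force_limit=12); st(f"at bar {h}")
    fingers.set_gripper(20,80); st("grip")
    bot.move_l(tcp(g+[0,0,140],r),200); st("lift")
def place(y,x=-0.4):
    r=wrot(np.degrees(t[2]),-45); dy=ZG-(15+MAT); zf=12+33+S
    f=lambda h:tcp(P(x,y+dy,zf+h),r)
    bot.movep(f(90),r.as_euler('xyz')); st("over"); bot.move_l(f(22),120)
    h=bot.move_l(f(-5),25,force_limit=8); e=bot.get_obs()["eef_pos"]; st(f"floor {h} height err {e[2]-f(0)[2]:.1f}")
    return f,r
def release(f,r):
    fingers.set_gripper(46); e=bot.get_obs()["eef_pos"]; bot.move_l(e-90*r.as_matrix()[:,2],150); st("released")
E
python3 - <<'E'
from h import *
sp=find(); W,psi,A=min(sp,key=lambda s:s[0][0])
pick(W,psi); f,r=place(-78)
snap("scene","s3",(200,110,400,260),4)
E
```

```text
sp [388.6 234. ] psi -8.6 dims [29.8 65. ]
sp [406.9 372.5] psi -8.2 dims [29.9 66.3]
sp [513.5 239. ] psi -23.3 dims [29.8 66.6]
sp [520.6 374.3] psi 89.6 dims [30.4 29.7]
at bar False t23.9 loc [-164.6  247.1   12.8] F [ 0.6 -0.2  0.4] gap52.4 gf0
grip t24.2 loc [-164.3  247.    13. ] F [-1.6 -2.8  4.9] gap28.5 gf79
lift t25.1 loc [-165.7  247.3  151.2] F [-0.1  0.4 -1.3] gap28.7 gf79
over t26.6 loc [ -1.4 -81.3 132.4] F [-0.7 -0.1 -1. ] gap28.8 gf79
floor True height err 1.5 t28.1 loc [ -0.5 -81.6  45.1] F [-0.8 -0.   3.6] gap28.5 gf80
```

View pics/s3.png

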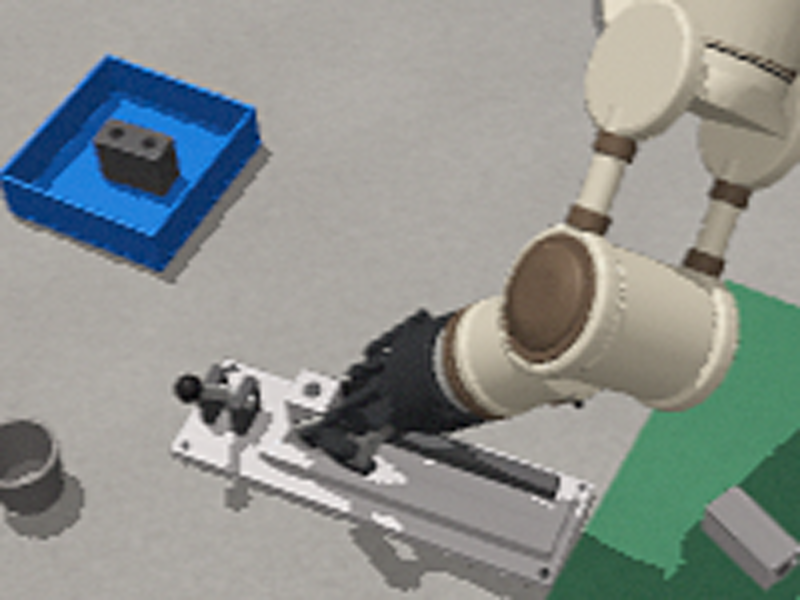

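The spacer stands in the slot at its -y end (top with bore at (312,388)). The floor was felt within 1.5 mm of the expected height. I'll release it, then do the next one.

```bash
python3 - <<'E'
from h import *
r=wrot(np.degrees(t[2]),-45); release(None,r)
bot.movep([480,-150,330],rot(90))
snap("scene","s4",(200,110,420,275),3.6)
sp=find(); L=[s for s in sp if s[2]>3000]; W,psi,A=min(L,key=lambda s:s[0][0])
pick(W,psi); f,r=place(-26); release(f,r)
bot.movep([480,-150,330],rot(90)); st(); sp=find()
E
```

```text
released t29.2 loc [ -2.3 -17.8 106.7] F [-0.5  0.3  0.4] gap45.8 gf0
sp [442.5 405.7] psi -6.9 dims [29.9 66.9]
sp [513.4 239.2] psi -23.3 dims [30.1 66.4]
sp [520.5 374.5] psi 88.3 dims [30.2 29.7]
at bar False t33.9 loc [-93.7 412.4  12.4] F [-0.2  0.6  0.3] gap52.1 gf0
grip t34.2 loc [-93.1 412.4  13. ] F [-0.3 -1.4  2.4] gap28.8 gf79
lift t35.0 loc [-94.6 412.1 150.9] F [ 0.8  0.6 -1.7] gap28.7 gf79
over t36.6 loc [ -1.1 -29.1 132.5] F [ 0.8  0.  -0.9] gap28.7 gf79
floor True height err 0.5 t38.1 loc [ -0.5 -29.5  44.1] F [0.6 0.5 4.2] gap28.8 gf80
released t39.2 loc [ -2.3  34.  105.8] F [-0.1 -0.3 -0.6] gap45.6 gf0
 t40.4 loc [-114.4 -145.1  328.3] F [ 0.3  0.4 -0.5] gap45.5 gf0
sp [513.4 239.1] psi -23.0 dims [30.3 66.7]
sp [520.5 374.5] psi 88.3 dims [30.2 29.7]
```

View pics/s4.png

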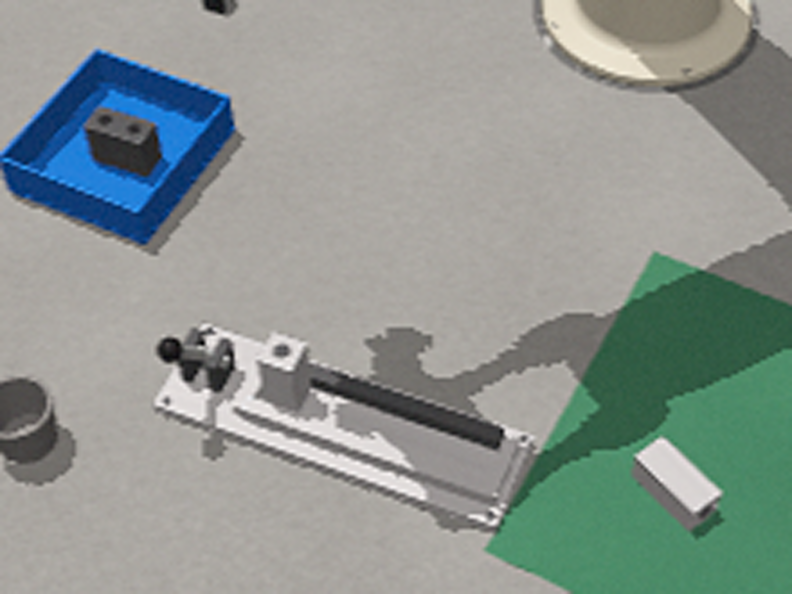

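The first spacer is upright and square at (283,365) in the crop. The knock hit the second spacer before its pick, and the fresh measurement absorbed it. Now the third lying spacer, then the standing one.

```bash
python3 - <<'E'
from h import *
sp=find(); L=[s for s in sp if s[2]>3000]; W,psi,A=L[0]
pick(W,psi); f,r=place(26); release(f,r)
bot.movep([480,-150,330],rot(90)); st(); snap("scene","s5",(220,130,440,295),3.6)
sp=find(); W,psi,A=sp[0]; psi=(psi+45)%90-45
r=wrot(psi,0).as_euler('xyz'); fingers.set_gripper(52)
bot.movep([*W,160],r); bot.move_l([*W,70],200); print(bot.move_l([*W,28],80,force_limit=12)); st("at")
fingers.set_gripper(20,80); st("grip"); bot.move_l([*W,190],200); st("lift")
bot.movep(P(-.4,78,150),rot(90)); st("over"); bot.move_l(P(-.4,78,58),120)
print(bot.move_l(P(-.4,78,34),25,force_limit=8)); st("floor, expect z 39")
E
```

```text
sp [513.3 239.1] psi -23.3 dims [30.1 66.6]
sp [520.5 374.5] psi 88.3 dims [30.2 29.7]
at bar False t43.5 loc [-40.  239.3  12.4] F [-0.3  0.3 -0.6] gap51.6 gf0
grip t43.8 loc [-39.5 239.1  13. ] F [-0.7 -1.   2. ] gap28.8 gf79
lift t44.6 loc [-41.  239.4 151. ] F [-0.2  0.  -2.4] gap28.5 gf79
over t46.2 loc [ -1.2  22.5 132.5] F [ 0.2 -0.1 -1.2] gap28.7 gf79
floor True height err 0.7 t47.7 loc [-0.5 22.5 44.2] F [-0.3  1.4  4.3] gap28.6 gf80
released t48.8 loc [ -2.3  85.8 105.7] F [ 0.2 -0.1 -0.2] gap46.0 gf0
 t50.1 loc [-114.2 -145.1  328.6] F [0.4 0.2 0.4] gap46.0 gf0
sp [520.5 374.3] psi 89.6 dims [30.4 29.7]
False
at t53.7 loc [-19.4 371.7  27.8] F [ 1.4  0.4 -0.2] gap52.4 gf0
grip t54.0 loc [-18.6 371.9  29. ] F [ 1.3 -0.8  2.8] gap29.5 gf78
lift t55.0 loc [-20.5 371.2 187.9] F [-0.   0.1 -1.4] gap29.4 gf77
over t56.1 loc [ -0.3  79.  149.9] F [ 0.7  0.1 -2.2] gap29.5 gf77
True
floor, expect z 39 t57.7 loc [-0.6 78.  41. ] F [-1.1 -0.1  4.7] gap29.1 gf78
```

View pics/s5.png

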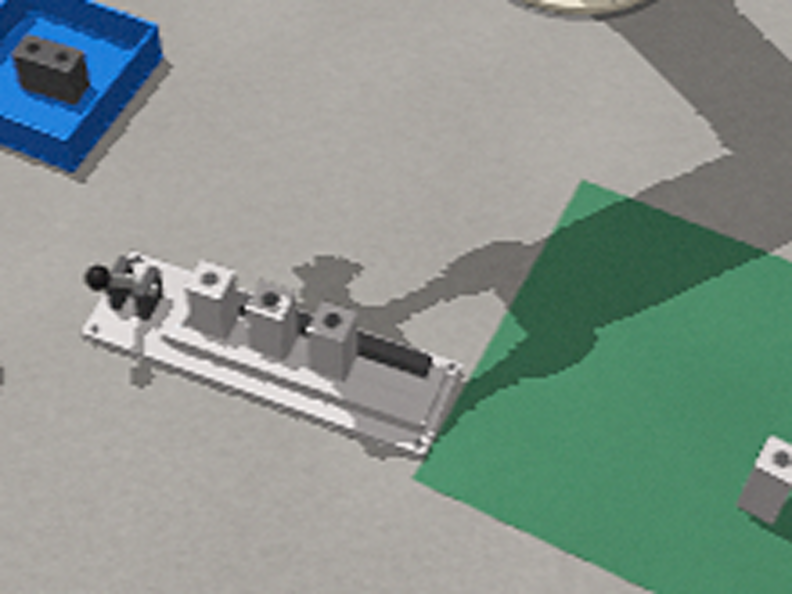

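```bash
python3 - <<'E'
from h import *
fingers.set_gripper(46); bot.move_l(P(-.4,78,180),150)
bot.movep([480,-150,330],rot(90)); st(); snap("scene","s6",(235,180,375,280),5.7)
E
```

```text
t60.2 loc [-113.9 -144.8  328.8] F [-0.1 -0.1  0.4] gap46.4 gf0
```

View pics/s6.png

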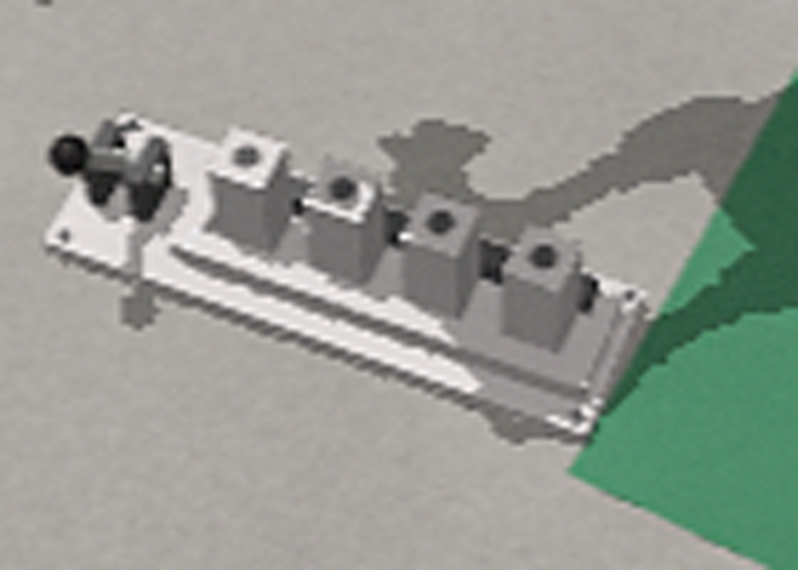

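All four stand in line, with their tops at (246,157), (343,188), (441,222) and (543,257). Now I'll close the lever.

```bash
python3 - <<'E'
from h import *
for y in(-78,-26,26,78): print(pix("scene",P(-.4,y,78)))
print([(235+u/5.7,180+v/5.7) for u,v in((246,157),(343,188),(441,222),(543,257))])
fingers.set_gripper(0)
bot.movep(P(88,-151,200),rot(0)); bot.move_l(P(88,-151,86),200); st()
print(bot.move_l(P(-34,-151,86),70,force_limit=15)); st("stop")
bot.move_l(P(0,-151,86),150); bot.move_l(P(0,-151,220),250)
bot.movep([400,-150,330],rot(90)); snap("scene","s7",(235,170,375,280),5.4); st()
for a in(0,.1,.2): print(a,pix("scene",P(1.3-75*np.sin(.6-a),-151,38+75*np.cos(.6-a))))
E
```

```text
[277.86305877 207.63488716]
[294.72012747 213.36625037]
[311.92231182 219.21495208]
[329.4803198  225.18463298]
[(278.1578947368421, 207.5438596491228), (295.17543859649123, 212.98245614035088), (312.36842105263156, 218.94736842105263), (330.2631578947368, 225.08771929824562)]
 t63.0 loc [  88.9 -151.6   87.7] F [ 0.4 -0.4  0.9] gap0.1 gf0
True
stop t64.4 loc [ -18.1 -151.7   87.9] F [ 2.1 -0.9  1.4] gap0.3 gf2
 t67.0 loc [-193.5 -137.3  329.3] F [0.5 0.5 0.8] gap-0.1 gf0
0 [260.37707638 184.71033142]
0.1 [259.20112091 185.46678058]
0.2 [257.98049652 186.46832525]
```

View pics/s7.png

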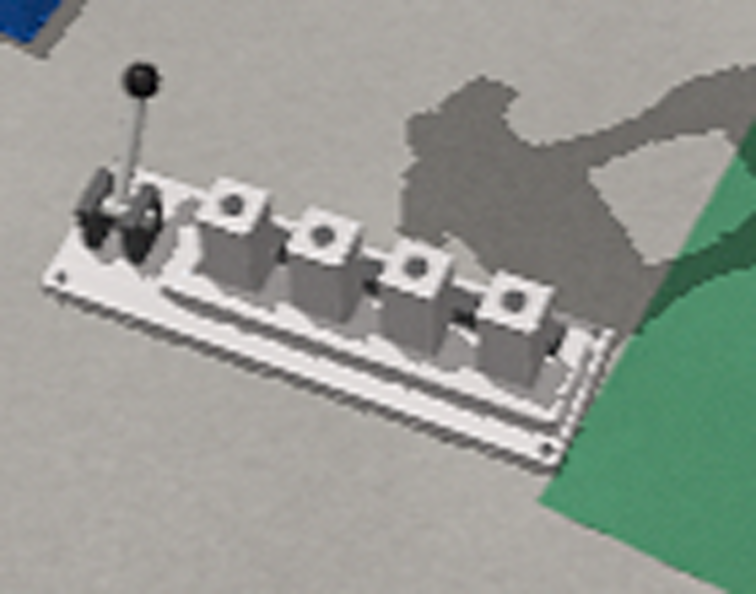

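The ball at (141,79) in the crop is raw (261.1,184.6), which matches the fully closed angle (260.4,184.7). All four spacers are upright and square, and the robot is clear.

```bash
python3 -c "
from workcell import ticket; print(ticket.hand_in())"
```

```text
the job is handed in; nothing more can be done
None
```

I handed the job in after about 67 s of robot time: the clamp was opened, the block is in the tote, all four spacers stand square in the slot, and the lever is fully back to closed; I kept clear of the bottle, screwdriver and pot.

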